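Open a tight gauge canister in the holding block

TASK

Stand the large canister with its cap still tight fully down in the square pocket of the holding block that fits its foot, so that the block keeps it from turning. Then unscrew the cap anticlockwise until the thread lets go, and finish while still holding the cap level just above the open mouth, about a finger's width clear of it, as a dust cover over the ring gauge inside. Leave the canister seated in its pocket, keep it upright all the time, and leave the small canister and the other gauges alone.

Things in the scene. Friction and masses are not known exactly. Their poses are not given: they have to be found in the camera images.
- canister: large gauge canister, bare aluminium, loose, about 0.4 kg: square foot 56 x 56 mm, 20 mm high; round barrel 52 mm across up to a shoulder at 56 mm; neck 40 mm across. Origin at the centre of the foot's underside, z up, x and y square to the foot's sides. It can be carried by its tight cap. Standing free on the bench it turns along with the cap when that is unscrewed
- mouth (a point): centre of the canister's open mouth, on the rim of the neck, 76 mm above the underside; bore 33 mm. On the rim lies a springy rubber seal, 2.5 mm high under the tight cap and 4.5 mm when free, which makes the cap hard to start (up to about 0.6 N m)
- cap: screw cap of the large canister: black, round, knurled, 55 mm in diameter, 34.5 mm high (20 mm skirt, 14.5 mm solid head above), 0.1 kg. Origin at the centre of the skirt's lower edge, z up; when tight it lies 59 mm above the canister's underside, the cap's top at 93 mm. Its lower edge is clear of rim and seal when 22 mm higher than tight
- thread (a point): point on the cap's axis 4 mm above its lower edge, at its three inner thread lugs. Right-hand three-start quick thread, lead 24 mm a turn, 2 mm axial play: anticlockwise from above loosens and raises the cap 6.7 mm in 100 degrees; it lets go after about 115 degrees (2.0 rad) and then lifts straight off. Let go part way, the cap stays in the thread where it is
- ring: small steel ring gauge, 30 mm in diameter and 10 mm high, loose inside the large canister on the floor of its neck, 56 mm above the underside; not visible until the cap is off. Origin at the centre of its underside
- holder: ground steel holding block bolted to the bench, 92 (x) x 156 (y) x 24 mm high, two square pockets 16 mm deep in its top with bevelled mouths, sides parallel to the block's. The large pocket, 59 mm wide, is centred 30 mm to +y of the origin; the small one, 41 mm wide, 38 mm to -y. Origin at the centre of its underside, z up
- pocket (a point): centre of the floor of the large pocket, 8 mm above the bench; axes as the block's
- small_canister: smaller closed canister of the same make, to be left alone: square foot 38 mm, black cap 38 mm in diameter, 67 mm high. Origin at the centre of its underside
- dial: dial indicator lying on its back, 138 x 57 x 22 mm, a bystander; origin at the centre of its underside
- big_ring: dark setting ring lying flat, 72 mm in diameter, 18 mm high, a bystander; origin at the centre of its underside
Not all that is in view belongs to the job. Leave any blue look-alike of the cap alone.

How it is judged:
By the outcome, as a careful person would: the job done as asked, in the order asked, and still so for the second after the job is handed in, while the arm keeps its last pose, push and grip.
It also fails if it takes over 50 s, if anything falls off the work surface, if the arm or the gripper's body presses on something with over 40 N, if the wrist force passes 120 N, or if a joint passes its speed limit or range.

ROBOT

A 6-joint arm with a two-finger parallel gripper is mounted at the origin on a cart in front of the work surface, level with it; the furniture and walls round the work are solid. World frame = base frame: x ahead of the robot, y to its left, z up, the work surface at z = 0. Lengths are in m, angles in rad, forces in N, time in s.
With the tool pointing down it reaches from about 0.225 to 0.875 m from the base axis. Payload 3.4 kg.
Tool frame: the origin (TCP) lies between the finger pads; the fingertips stand 25 mm ahead of it and the grasp point (between the pads) lies 6 mm ahead of it (manip.tips_ahead is the distance from the TCP to the fingertips, in m); z points along the fingers, x is the direction in which the jaws open and shut, and the axes are right-handed (so a half turn about z gives the same grasp; the last joint's range is limited). The gripper opens to 85 mm and grips with 20 to 120 N. Pads are 22 mm wide; open, the fingers measure 114 mm over their backs; the gripper's body (76 mm by 85 mm) begins 54 mm behind the grasp point. The pads swing forward as they close: fully open they stand 13 mm farther back than shut.
Start: joints at [1.103, 0.276, 1.505, -0, 1.361, -0.121], TCP at [0.195, 0.541, 0.256] pointing down, gripper open.
Joint ranges: [-2.89, 2.89], [-0.75, 2.08], [0.22, 2.7], [-1.18, 4.32], [0.11, 2.71], [-2.7, 2.7]. Speed limits (rad/s): [2.57, 2.57, 3.14, 3.14, 3.14, 3.14].

INTERFACE

Orientations are given as a unit quaternion [w, x, y, z].
In Python, from rig import manip gives the robot as it stands. The module is installed in compiled form; this text tells all that it offers.
- The arm moves only by the tool send_rows, never from a script. Its argument "plan" is a list of rows, each an object with "linear": the shift along the tool's x, y, z in m, a list of three; "delta_rot": the turn, a rotation vector about the tool's x, y, z in degrees, a list of three; "fingers": the finger opening in m, from 0 to 0.0854. A call has 1 to 12 rows; each row shifts and turns the pose as measured when the row begins, along the tool's axes as they then stand; what a row does not reach is not made up. A row lasts 1/12 s, in which the tool goes at most 41.7 mm and 7.16 degrees, less where a joint would pass 70% of its speed; a pose out of reach is approached as far as the arm can. A call with a gripper value outside its range is refused whole. The fingers move at their own pace and stop on an object; "force" is the grip in N (left out, the last holds). Time passes only in rows, so rows that do not move let the fingers close. It gives the time, the measured TCP pose, the force and the opening at its end, in the units of the state.
- manip.get_state(): the state, without advancing time (a new reading comes with each control period).
- manip.get_image(name): name is "side" or "top" or "wrist"; returns the picture (400x640x3 uint8, red, green, blue); there is no depth.
- manip.camera_info(name): a dict with "K" (3x3 intrinsics, pixels), "rvec" (rotation vector, rad) and "tvec" (3), from world to camera coordinates, as OpenCV has them. Camera axes: x right, y down, z forward; pixel columns grow to the right and rows downward; lengths in m; the calibration is good to about 2 mm. A picture is of the moment at which its call begins: read the wrist's pose just before it. camera_info takes no time and is no camera call; for the wrist camera it gives the pose at the moment of the call.
- manip.sign_off(): hands the job in, once; it reports no verdict.
Trained networks look in the newest picture that a camera, given by its name, has taken for a name from the list of things; names that differ only in an ending like _2 or _b are one class to them, and where a whole thing is asked for, a point or a joint stands for the part that bears it (a point fixed in the world has none). Each returns a list of dicts, best first, with "p" (0 to 1); they miss things now and then, are a little off and sometimes report something else, mostly with a low value. They report only what shows in the picture. A call takes as long as a camera call. They do not tell look-alikes from the thing itself.
- manip.find_in(thing, camera): "extent" ([left, top, right, bottom] in pixels, round what is visible of it).
- manip.masks_of(thing, camera): "pixels" (400x640 bool, what is visible of it) and "extent" ([left, top, right, bottom] in pixels, round what is visible of it).
The state is a dict: "clock": time; "qpos": joint angles; "qd": joint speeds; "effort": joint torques, N m; "position": TCP position; "ee_rot": TCP orientation; "contact_force": force on the tool from outside, world axes, zero at the start; "moment": the same for the moment, N m; "width": finger opening in m.
Only numpy, scipy, OpenCV 4.12 (cv2) and the standard library are available. Lean on these libraries where they do the work, as an engineer would, in place of code of your own. Each camera call takes 0.05 s, during which the arm holds its last target. There are 200 camera calls.

## Working session

There is one attempt and no reset: what is moved stays moved. The work goes in short steps, Python scripts to look and compute and a tool call to move; the robot and the scene stay as the last step left them, time stands still between calls to the robot, and variables do not carry over. Pictures are saved under pics/ and viewed, about 8 in all and at most 12, crops included, and the job is handed in when it is done.

Besides the shell and the picture viewer there is one more tool, called after "Call:" by a JSON object that holds its "fn" and its "kwargs". send_rows: Moves the arm, as the interface text tells. Its arguments: {"type":"object","properties":{"plan":{"type":"array","items":{"type":"object","properties":{"linear":{"type":"array","items":{"type":"number"}},"delta_rot":{"type":"array","items":{"type":"number"}},"fingers":{"type":"number"}}}},"force":{"type":"number"}},"required":["plan"]}

```bash
mkdir -p pics; cat > h.py <<'E'
import numpy as np, cv2
from rig import manip
def cam(n):
    c=manip.camera_info(n); R=cv2.Rodrigues(np.array(c["rvec"],float))[0]
    return np.array(c["K"],float),R,np.array(c["tvec"],float).ravel()
def proj(n,P):
    K,R,t=cam(n); p=(K@(R@np.atleast_2d(P).T+t[:,None])); return (p[:2]/p[2]).T
def unproj(n,u,v,z):
    K,R,t=cam(n); d=R.T@np.linalg.inv(K)@np.array([u,v,1.]); o=-R.T@t
    return o+d*(z-o[2])/d[2]
def snap(n,f,crop=None,s=1):
    im=manip.get_image(n)[:,:,::-1]
    if crop: im=im[crop[1]:crop[3],crop[0]:crop[2]]
    if s!=1: im=cv2.resize(im,None,fx=s,fy=s,interpolation=cv2.INTER_CUBIC)
    cv2.imwrite("pics/"+f,im); return im
E
python3 - <<'E'
from h import *
np.set_printoptions(precision=4,suppress=True)
s=manip.get_state(); print({k:np.round(v,4) for k,v in s.items()})
a=snap("top","a.png"); b=snap("side","b.png")
cv2.imwrite("pics/ab.png",np.vstack([cv2.resize(a,(480,300)),cv2.resize(b,(480,300))]))
for n in("top","side"):
    K,R,t=cam(n); print(n,K[0,0],-R.T@t)
    for th in("canister","cap","holder","small_canister","dial","big_ring"):
        print(n,th,[(np.round(d["extent"],0).tolist(),round(float(d["p"]),2)) for d in manip.find_in(th,n)[:4]])
E
```

```text
{'clock': np.float64(0.0), 'qpos': array([ 1.103 ,  0.2766,  1.5061, -0.    ,  1.3607, -0.121 ]), 'qd': array([-0.0006, -0.0008, -0.001 , -0.0006,  0.0006,  0.0013]), 'effort': array([  0.0011, -41.6778, -24.5808,  -0.0003,   0.0111,  -0.    ]), 'position': array([0.1952, 0.5403, 0.2554]), 'ee_rot': array([ 0.0004,  0.8185,  0.5745, -0.0008]), 'contact_force': array([ 0.0568, -0.1484,  0.3329]), 'moment': array([ 0.064 ,  0.007 , -0.0052]), 'width': np.float64(0.0856)}
top 475.782414638368 [0.4909 0.1721 0.9201]
top canister [([216.0, 207.0, 241.0, 248.0], 0.7)]
top cap [([202.0, 206.0, 235.0, 243.0], 0.75), ([241.0, 269.0, 273.0, 298.0], 0.66)]
top holder [([383.0, 196.0, 479.0, 261.0], 0.9), ([199.0, 211.0, 232.0, 244.0], 0.7)]
top small_canister [([304.0, 232.0, 324.0, 256.0], 0.94)]
top dial [([337.0, 131.0, 393.0, 159.0], 0.87)]
top big_ring [([270.0, 126.0, 307.0, 159.0], 0.59)]
side 381.787567757197 [ 0.4428 -0.5174  0.5601]
side canister [([279.0, 151.0, 306.0, 172.0], 0.56)]
side cap [([276.0, 130.0, 303.0, 152.0], 0.94), ([242.0, 164.0, 266.0, 186.0], 0.78)]
side holder [([278.0, 229.0, 351.0, 309.0], 0.82)]
side small_canister [([274.0, 178.0, 294.0, 212.0], 0.65)]
side dial [([365.0, 200.0, 391.0, 241.0], 0.88)]
side big_ring [([344.0, 169.0, 372.0, 194.0], 0.85)]
```

View pics/a.png

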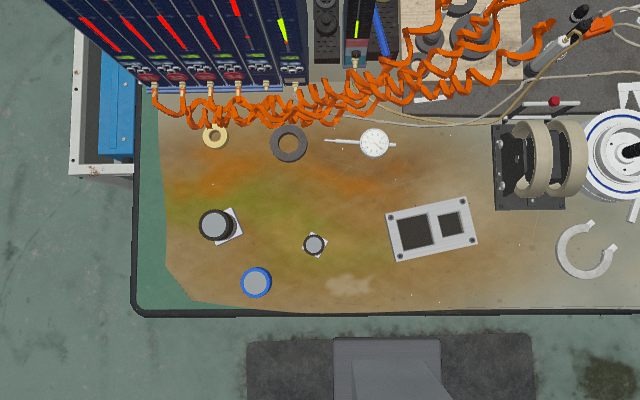

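View pics/b.png

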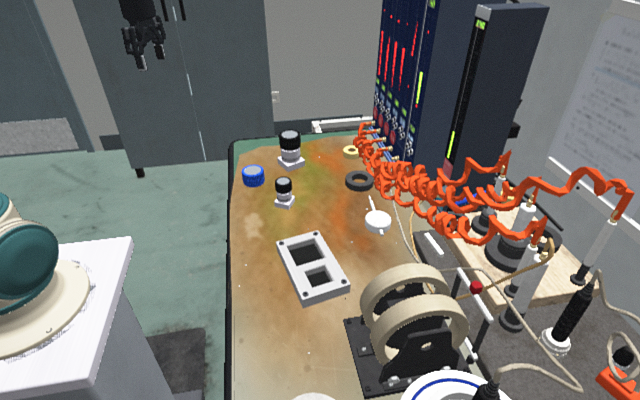

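Top view: the large canister with its black cap is at (216,225). The small canister is at (314,244), the blue look-alike cap at (256,282), and the holder at (432,228) with its large pocket on the left at (415,231). The black cap standing on the larger square foot fits the description. I'll confirm it in one enlarged crop and measure.

```bash
python3 - <<'E'
from h import *
np.set_printoptions(precision=4,suppress=True)
im=manip.get_image("top")[:,:,::-1].copy()
for th in("cap","canister","holder"):
    for d in manip.masks_of(th,"top")[:2]:
        m=np.asarray(d["pixels"]).astype(np.uint8); cs=max(cv2.findContours(m,0,2)[0],key=cv2.contourArea)
        r=cv2.minAreaRect(cs); print(th,round(float(d["p"]),2),r,m.sum())
        if th=="holder": print([unproj("top",*p,0.024) for p in cv2.boxPoints(r)])
        if th=="cap": print(unproj("top",*r[0],0.0935))
K,R,t=cam("top")
a=cv2.resize(im[190:270,180:340],None,fx=5,fy=5,interpolation=cv2.INTER_CUBIC)
a=a[:, :800]
b=cv2.resize(im[185:275,370:490],None,fx=5,fy=5,interpolation=cv2.INTER_CUBIC)
cv2.imwrite("pics/c.png",a); cv2.imwrite("pics/d.png",b)
E
```

```text
cap 0.67 ((256.0, 282.0), (30.0, 30.0), 90.0) 777
[0.4262 0.3071 0.0935]
canister 0.86 ((231.33932495117188, 230.1947479248047), (23.228425979614258, 39.21643829345703), 18.970407485961914) 330
holder 0.87 ((430.5731506347656, 228.3414306640625), (50.3568229675293, 86.32598114013672), 77.90524291992188) 4236
[array([0.5473, 0.079 , 0.024 ]), array([ 0.5795, -0.0803,  0.024 ]), array([ 0.4871, -0.0962,  0.024 ]), array([0.4553, 0.0615, 0.024 ])]
```

View pics/c.png

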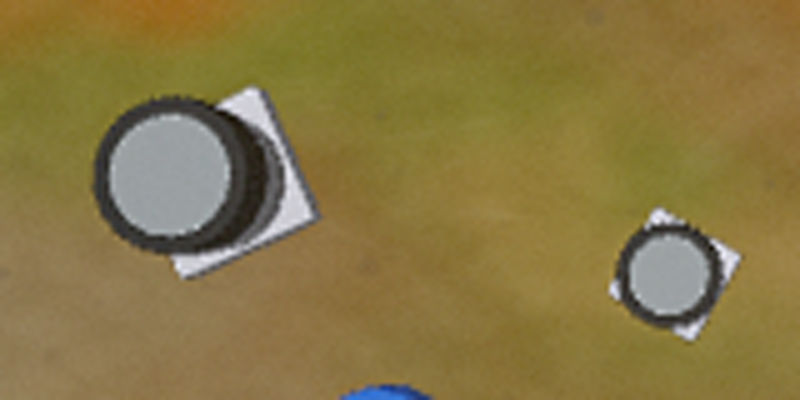

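View pics/d.png

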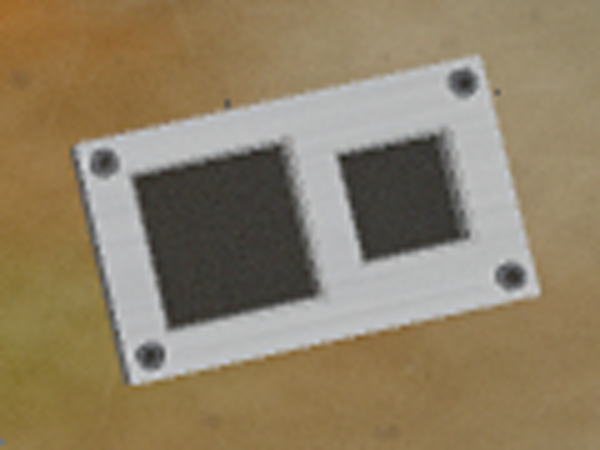

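Crop 1 confirms the target: the black round cap sits on the large square foot, with the cap centre at about (214,225) in the full image. The blue cap is separate. Crop 2 shows the holder, with its top corners at crop pixels (76,146), (480,57), (540,295) and (129,383), and the large pocket on the left, at +y.

```bash
python3 - <<'E'
from h import *
np.set_printoptions(precision=4,suppress=True)
U=lambda x,y,ox,oy,z:unproj("top",(x+.5)/5-.5+ox,(y+.5)/5-.5+oy,z)
c=U(170,174,180,190,.0935); print("captop",c)
f=[U(*p,180,190,.02) for p in((258,87),(317,213),(187,274))]
print(f); 
for i in(0,1): d=f[i+1]-f[i]; print(np.linalg.norm(d),np.degrees(np.arctan2(d[1],d[0])))
print("foot ctr",(f[0]+f[2])/2)
h=[U(*p,370,185,.024) for p in((76,146),(480,57),(540,295),(129,383))]
for i in range(4): d=h[(i+1)%4]-h[i]; print(np.linalg.norm(d),np.degrees(np.arctan2(d[1],d[0])))
hc=sum(h)/4; print("holder",hc)
q=[U(*p,370,185,.024) for p in((134,177),(283,146),(318,297),(168,328))]
print("pocket top",sum(q)/4)
for i in range(4): d=q[(i+1)%4]-q[i]; print(np.linalg.norm(d),np.degrees(np.arctan2(d[1],d[0])))
E
```

```text
captop [0.5261 0.3816 0.0935]
[array([0.562, 0.367, 0.02 ]), array([0.5138, 0.3441, 0.02  ]), array([0.4914, 0.3933, 0.02  ])]
0.053280066601404545 -154.59217611891458
0.05408096409795639 114.55316971966843
foot ctr [0.5267 0.3801 0.02  ]
0.15574529050451608 -78.2356900165373
0.09128289042693882 -168.17651651841774
0.15661136639253737 101.41889569803222
0.09034197016990252 11.2766248342647
holder [ 0.5167 -0.0095  0.024 ]
pocket top [0.5107 0.0207 0.024 ]
0.05717300056294943 -78.90622010380454
0.057664041295898236 -168.76574137152326
0.05716720846261382 101.0156775214409
0.05758612908804628 11.240264452047603
```

Call:
{"fn": "send_rows", "kwargs": {"plan": [{"linear": [-0.0031, 0.0305, 0.001], "delta_rot": [0, 0, 0], "fingers": 0.085}, {"linear": [-0.0031, 0.0305, 0.001], "delta_rot": [0, 0, 0], "fingers": 0.085}, {"linear": [-0.0031, 0.0305, 0.001], "delta_rot": [0, 0, 0], "fingers": 0.085}, {"linear": [-0.0031, 0.0305, 0.001], "delta_rot": [0, 0, 0], "fingers": 0.085}, {"linear": [-0.0031, 0.0305, 0.001], "delta_rot": [0, 0, 0], "fingers": 0.085}, {"linear": [-0.0031, 0.0305, 0.001], "delta_rot": [0, 0, 0], "fingers": 0.085}, {"linear": [-0.0031, 0.0305, 0.001], "delta_rot": [0, 0, 0], "fingers": 0.085}, {"linear": [-0.0031, 0.0305, 0.001], "delta_rot": [0, 0, 0], "fingers": 0.085}, {"linear": [-0.0031, 0.0305, 0.001], "delta_rot": [0, 0, 0], "fingers": 0.085}, {"linear": [-0.0031, 0.0305, 0.001], "delta_rot": [0, 0, 0], "fingers": 0.085}, {"linear": [-0.0031, 0.0305, 0.001], "delta_rot": [0, 0, 0], "fingers": 0.085}, {"linear": [-0.0031, 0.0305, 0.001], "delta_rot": [0, 0, 0], "fingers": 0.085}]}}

```text
clock: 1.9
position: [0.5358, 0.3797, 0.2437]
ee_rot: [-0.003, 0.815, 0.579, 0.001]
contact_force: [-0.5, 0.9, 0.6]
width: 0.0848
```

Call:
{"fn": "send_rows", "kwargs": {"plan": [{"linear": [0, 0, 0], "delta_rot": [0, 0, 7.1], "fingers": 0.085}, {"linear": [0, 0, 0], "delta_rot": [0, 0, 7.1], "fingers": 0.085}, {"linear": [0, 0, 0], "delta_rot": [0, 0, 7.1], "fingers": 0.085}, {"linear": [0, 0, 0], "delta_rot": [0, 0, 7.1], "fingers": 0.085}, {"linear": [0, 0, 0], "delta_rot": [0, 0, 7.1], "fingers": 0.085}, {"linear": [0, 0, 0], "delta_rot": [0, 0, 7.1], "fingers": 0.085}, {"linear": [0, 0, 0], "delta_rot": [0, 0, 7.1], "fingers": 0.085}, {"linear": [0, 0, 0], "delta_rot": [0, 0, 7.1], "fingers": 0.085}, {"linear": [0, 0, 0], "delta_rot": [0, 0, 7.1], "fingers": 0.085}, {"linear": [0, 0, 0], "delta_rot": [0, 0, 7.1], "fingers": 0.085}, {"linear": [0, 0, 0], "delta_rot": [0, 0, 7.1], "fingers": 0.085}, {"linear": [0, 0, 0], "delta_rot": [0, 0, 7.1], "fingers": 0.085}]}}

```text
clock: 2.9
position: [0.5459, 0.3735, 0.2401]
ee_rot: [-0.001, 0.991, -0.134, -0.0]
contact_force: [0.7, 0.1, 0.1]
width: 0.0853
```

Call:
{"fn": "send_rows", "kwargs": {"plan": [{"linear": [0, 0, 0], "delta_rot": [0, 0, 7.1], "fingers": 0.085}, {"linear": [0, 0, 0], "delta_rot": [0, 0, 7.1], "fingers": 0.085}, {"linear": [0, 0, 0], "delta_rot": [0, 0, 7.1], "fingers": 0.085}, {"linear": [0, 0, 0], "delta_rot": [0, 0, 7.1], "fingers": 0.085}, {"linear": [0, 0, 0], "delta_rot": [0, 0, 0], "fingers": 0.085}]}}

```text
clock: 3.32
position: [0.5459, 0.3735, 0.2397]
ee_rot: [-0.0, 0.926, -0.376, -0.001]
contact_force: [0.3, 0.5, 0.2]
width: 0.0852
```

```bash
cat >> h.py <<'E'
def go(x,y,z,yaw):
    "tool-frame steps to a tool-down pose with jaw yaw (deg)"
    from scipy.spatial.transform import Rotation as Ro
    s=manip.get_state(); q=s["ee_rot"]; R=Ro.from_quat([q[1],q[2],q[3],q[0]])
    T=Ro.from_euler("z",yaw,degrees=True)*Ro.from_euler("x",180,degrees=True)
    X=R.as_matrix()[:,0]
    print("t",round(float(s["clock"]),2),"pos",np.round(s["position"],4),"yaw",round(float(np.degrees(np.arctan2(X[1],X[0]))),2),"tilt",np.round(R.as_matrix()[:,2],4),"q",np.round(s["qpos"],2),"F",np.round(s["contact_force"],1),"M",np.round(s["moment"],2),"w",round(float(s["width"]),4))
    print("lin",np.round(R.inv().apply(np.array([x,y,z])-s["position"]),4),"rot",np.round((R.inv()*T).as_rotvec(degrees=True),2))
E
python3 - <<'E'
from h import *
np.set_printoptions(precision=4,suppress=True)
go(.5264,.381,.2,-46)
snap("wrist","e.png")
for th in("cap","canister"):
    for d in manip.masks_of(th,"wrist")[:3]:
        m=np.asarray(d["pixels"]).astype(np.uint8); c=max(cv2.findContours(m,0,2)[0],key=cv2.contourArea)
        print(th,d["p"],d["extent"],cv2.minEnclosingCircle(c))
K,R,t=cam("wrist"); print("cam",-R.T@t); print(proj("wrist",[[.5264,.381,.0935]]))
E
```

```text
t 3.32 pos [0.5459 0.3735 0.2397] yaw -44.21 tilt [-0.0014  0.0015 -1.    ] q [0.49 0.42 1.33 0.   1.39 1.27] F [0.3 0.5 0.2] M [0.   0.03 0.03] w 0.0852
lin [-0.0191  0.0082  0.0397] rot [-0.01  0.12  1.79]
cap 0.89 [255.2, 238.8, 304.7, 288.0] ((281.4648132324219, 265.042724609375), 24.572778701782227)
cap 0.65 [272.3, 166.6, 326.9, 227.1] ((299.4830017089844, 195.7705841064453), 30.475645065307617)
canister 0.88 [286.1, 151.6, 330.7, 184.2] ((307.5, 168.1999969482422), 24.566131591796875)
cam [0.6036 0.4343 0.3568]
[[301.4395 199.8221]]
```

View pics/e.png

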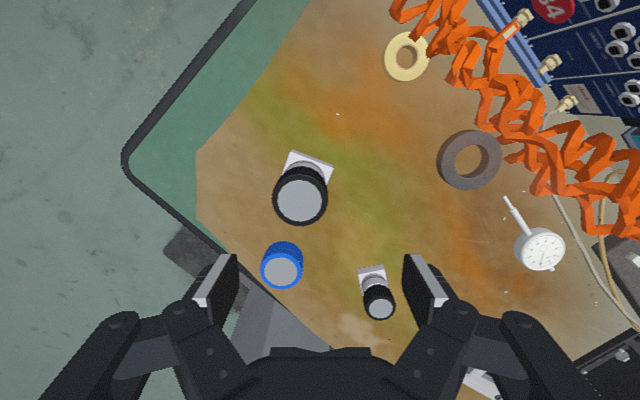

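The wrist view shows the black cap centred at about (300.5,200), against a predicted (301.4,199.8), so the position agrees to about 1 mm. The blue cap is separate, at (282,265). I'm centring and going down.

Call:
{"fn": "send_rows", "kwargs": {"plan": [{"linear": [-0.0191, 0.0082, 0], "delta_rot": [0, 0, 1.8], "fingers": 0.085}, {"linear": [0, 0, 0.03], "delta_rot": [0, 0, 0], "fingers": 0.085}, {"linear": [0, 0, 0.03], "delta_rot": [0, 0, 0], "fingers": 0.085}, {"linear": [0, 0, 0.01], "delta_rot": [0, 0, 0], "fingers": 0.085}, {"linear": [0, 0, 0], "delta_rot": [0, 0, 0], "fingers": 0.085}]}}

```text
clock: 3.88
position: [0.5278, 0.3822, 0.1705]
ee_rot: [-0.003, 0.923, -0.385, 0.001]
contact_force: [-0.6, -0.0, -0.3]
width: 0.085
```

```bash
python3 - <<'E'
from h import *
go(.5264,.381,.085,-46)
E
```

```text
t 3.88 pos [0.5278 0.3822 0.1705] yaw -45.23 tilt [ 0.005  0.005 -1.   ] q [0.52 0.44 1.47 0.   1.23 1.31] F [-0.6 -0.  -0.3] M [-0.01 -0.01 -0.02] w 0.085
lin [-0.0001  0.0024  0.0854] rot [-0.41  0.01  0.77]
```

Call:
{"fn": "send_rows", "kwargs": {"plan": [{"linear": [0, 0.0024, 0.02], "delta_rot": [-0.4, 0, 0], "fingers": 0.085}, {"linear": [0, 0, 0.02], "delta_rot": [0, 0, 0], "fingers": 0.085}, {"linear": [0, 0, 0.02], "delta_rot": [0, 0, 0], "fingers": 0.085}, {"linear": [0, 0, 0.015], "delta_rot": [0, 0, 0], "fingers": 0.085}, {"linear": [0, 0, 0.008], "delta_rot": [0, 0, 0], "fingers": 0.085}, {"linear": [0, 0, 0], "delta_rot": [0, 0, 0], "fingers": 0.085}]}}

```text
clock: 4.38
position: [0.5316, 0.3828, 0.0915]
ee_rot: [-0.004, 0.924, -0.382, 0.003]
contact_force: [-0.7, -0.4, 0.2]
width: 0.0848
```

```bash
python3 - <<'E'
from h import *
go(.5264,.381,.085,-46)
E
```

```text
t 4.38 pos [0.5316 0.3828 0.0915] yaw -44.9 tilt [ 0.0095  0.005  -0.9999] q [ 0.52  0.51  1.56 -0.    1.06  1.3 ] F [-0.7 -0.4  0.2] M [0.03 0.04 0.05] w 0.0848
lin [-0.0024  0.005   0.0065] rot [-0.59 -0.18  1.1 ]
```

Call:
{"fn": "send_rows", "kwargs": {"plan": [{"linear": [-0.0024, 0.005, 0.0055], "delta_rot": [-0.6, -0.2, 1.0], "fingers": 0.085}, {"linear": [0, 0, 0], "delta_rot": [0, 0, 0], "fingers": 0.085}]}}

```text
clock: 4.55
position: [0.5274, 0.3813, 0.0875]
ee_rot: [-0.001, 0.921, -0.39, 0.0]
contact_force: [-0.5, -0.3, 0.8]
width: 0.085
```

```bash
python3 - <<'E'
from h import *
go(.5264,.381,.085,-46)
E
```

```text
t 4.55 pos [0.5274 0.3813 0.0875] yaw -45.97 tilt [ 9.e-04  9.e-04 -1.e+00] q [0.52 0.51 1.57 0.   1.06 1.32] F [-0.5 -0.3  0.8] M [-0.01  0.02  0.02] w 0.085
lin [-0.0004  0.0009  0.0025] rot [-0.08  0.    0.03]
```

Call:
{"fn": "send_rows", "kwargs": {"plan": [{"linear": [-0.0004, 0.0009, 0.0015], "delta_rot": [0, 0, 0], "fingers": 0.06}, {"linear": [0, 0, 0], "delta_rot": [0, 0, 0], "fingers": 0.04}, {"linear": [0, 0, 0], "delta_rot": [0, 0, 0], "fingers": 0.04}, {"linear": [0, 0, 0], "delta_rot": [0, 0, 0], "fingers": 0.04}, {"linear": [0, 0, 0], "delta_rot": [0, 0, 0], "fingers": 0.04}, {"linear": [0, 0, 0], "delta_rot": [0, 0, 0], "fingers": 0.04}], "force": 90}}

```text
clock: 5.05
position: [0.5273, 0.3823, 0.0893]
ee_rot: [-0.003, 0.921, -0.39, 0.001]
contact_force: [0.6, 1.2, -1.3]
width: 0.0526
```

```bash
python3 - <<'E'
from h import *
go(.5264,.381,.16,-46)
E
```

```text
t 5.05 pos [0.5273 0.3823 0.0893] yaw -45.95 tilt [ 0.0051  0.0044 -1.    ] q [0.52 0.51 1.57 0.   1.06 1.32] F [ 0.6  1.2 -1.3] M [ 0.06 -0.09 -0.06] w 0.0526
lin [ 0.0004  0.0011 -0.0707] rot [-0.39 -0.02  0.05]
```

Call:
{"fn": "send_rows", "kwargs": {"plan": [{"linear": [0, 0, -0.005], "delta_rot": [0, 0, 0], "fingers": 0.04}, {"linear": [0, 0, -0.01], "delta_rot": [0, 0, 0], "fingers": 0.04}, {"linear": [0, 0, -0.015], "delta_rot": [0, 0, 0], "fingers": 0.04}, {"linear": [0, 0, -0.02], "delta_rot": [-0.1, 0, 0], "fingers": 0.04}, {"linear": [0, 0, -0.02], "delta_rot": [-0.1, 0, 0], "fingers": 0.04}, {"linear": [0, 0, -0.02], "delta_rot": [-0.1, 0, 0], "fingers": 0.04}, {"linear": [0, 0, -0.02], "delta_rot": [-0.1, 0, 0], "fingers": 0.04}, {"linear": [0, 0, -0.01], "delta_rot": [0, 0, 0], "fingers": 0.04}, {"linear": [0, 0, 0], "delta_rot": [0, 0, 0], "fingers": 0.04}]}}

```text
clock: 5.8
position: [0.5231, 0.3789, 0.2108]
ee_rot: [0.008, 0.921, -0.39, -0.005]
contact_force: [1.1, 0.2, -5.2]
width: 0.0528
```

```bash
python3 - <<'E'
from h import *
go(.511,.0203,.21,-59.4)
im=snap("side","f0.png"); w=snap("wrist","f1.png")
cv2.imwrite("pics/f.png",np.vstack([cv2.resize(im[40:240,160:480],(640,400)),w[100:300]]))
E
```

```text
t 5.8 pos [0.5231 0.3789 0.2108] yaw -45.95 tilt [-0.0145 -0.0105 -0.9998] q [ 0.52  0.42  1.4  -0.    1.34  1.32] F [ 1.1  0.2 -5.2] M [ 0.01 -0.15  0.02] w 0.0528
lin [0.2493 0.258  0.0047] rot [ 1.03  0.03 13.45]
```

View pics/f.png

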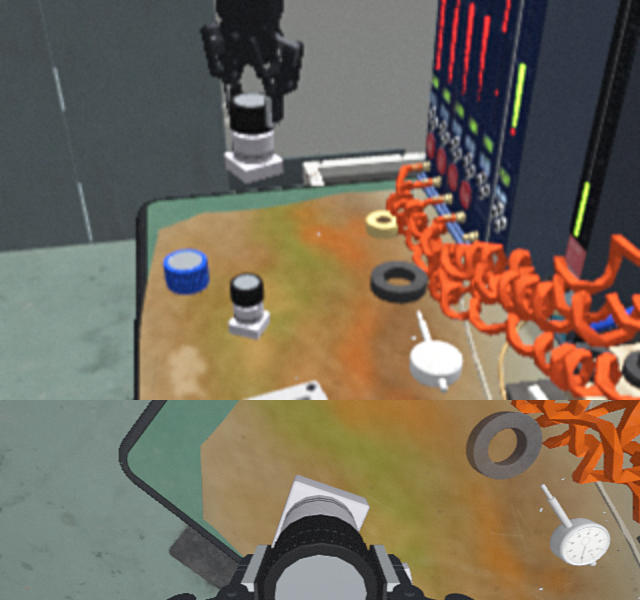

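The canister is lifted on its tight cap: the side view shows it hanging upright and the wrist reads about 5 N. I'm carrying it over to the pocket, well above the small canister.

Call:
{"fn": "send_rows", "kwargs": {"plan": [{"linear": [0.01, 0.0103, 0], "delta_rot": [0.5, 0, 0], "fingers": 0.04}, {"linear": [0.018, 0.0186, 0], "delta_rot": [0.4, 0, 0], "fingers": 0.04}, {"linear": [0.022, 0.0228, 0], "delta_rot": [0, 0, 0], "fingers": 0.04}, {"linear": [0.022, 0.0228, 0], "delta_rot": [0, 0, 0], "fingers": 0.04}, {"linear": [0.022, 0.0228, 0], "delta_rot": [0, 0, 0], "fingers": 0.04}, {"linear": [0.022, 0.0228, 0], "delta_rot": [0, 0, 0], "fingers": 0.04}, {"linear": [0.022, 0.0228, 0], "delta_rot": [0, 0, 0], "fingers": 0.04}, {"linear": [0.022, 0.0228, 0], "delta_rot": [0, 0, 0], "fingers": 0.04}, {"linear": [0.022, 0.0228, 0], "delta_rot": [0, 0, 0], "fingers": 0.04}, {"linear": [0.018, 0.0186, 0], "delta_rot": [0, 0, 0], "fingers": 0.04}, {"linear": [0.01, 0.0103, 0], "delta_rot": [0, 0, 0], "fingers": 0.04}, {"linear": [0, 0, 0], "delta_rot": [0, 0, 0], "fingers": 0.04}]}}

```text
clock: 6.9
position: [0.4986, 0.0628, 0.1875]
ee_rot: [0.012, 0.922, -0.387, -0.018]
contact_force: [0.2, -0.2, -5.6]
width: 0.053
```

```bash
python3 - <<'E'
from h import *
go(.511,.0203,.19,-59.4)
E
```

```text
t 6.9 pos [0.4986 0.0628 0.1875] yaw -45.62 tilt [-0.0428 -0.0086 -0.999 ] q [-0.01  0.24  1.74 -0.01  1.21  0.79] F [ 0.2 -0.2 -5.6] M [ 0.06 -0.06  0.02] w 0.053
lin [ 0.039   0.0209 -0.0027] rot [ 2.25  1.1  13.8 ]
```

Call:
{"fn": "send_rows", "kwargs": {"plan": [{"linear": [0.013, 0.007, -0.0005], "delta_rot": [1.1, 0.5, 0], "fingers": 0.04}, {"linear": [0.013, 0.007, -0.0005], "delta_rot": [1.1, 0.5, 0], "fingers": 0.04}, {"linear": [0.01, 0.005, 0], "delta_rot": [0, 0, 0], "fingers": 0.04}, {"linear": [0, 0, 0], "delta_rot": [0, 0, 5], "fingers": 0.04}, {"linear": [0, 0, 0], "delta_rot": [0, 0, 5], "fingers": 0.04}, {"linear": [0, 0, 0], "delta_rot": [0, 0, 3.5], "fingers": 0.04}, {"linear": [0, 0, 0], "delta_rot": [0, 0, 0], "fingers": 0.04}]}}

```text
clock: 7.48
position: [0.5051, 0.023, 0.1799]
ee_rot: [0.0, 0.866, -0.5, -0.011]
contact_force: [0.0, 0.3, -5.9]
width: 0.0524
```

```bash
python3 - <<'E'
from h import *
go(.511,.0203,.14,-59.4)
E
```

```text
t 7.48 pos [0.5051 0.023  0.1799] yaw -59.95 tilt [-0.02    0.0106 -0.9997] q [-0.1   0.24  1.76  0.01  1.17  0.94] F [ 0.   0.3 -5.9] M [-0.04 -0.06 -0.01] w 0.0524
lin [ 0.006  -0.0042  0.0398] rot [ 0.68  1.11 -0.54]
```

Call:
{"fn": "send_rows", "kwargs": {"plan": [{"linear": [0.006, -0.0042, 0.012], "delta_rot": [0.7, 1.1, -0.5], "fingers": 0.04}, {"linear": [0, 0, 0.014], "delta_rot": [0, 0, 0], "fingers": 0.04}, {"linear": [0, 0, 0.01], "delta_rot": [0, 0, 0], "fingers": 0.04}, {"linear": [0, 0, 0], "delta_rot": [0, 0, 0], "fingers": 0.04}]}}

```text
clock: 7.82
position: [0.5115, 0.0217, 0.1409]
ee_rot: [0.0, 0.87, -0.492, -0.001]
contact_force: [-1.1, 0.2, -6.4]
width: 0.0527
```

```bash
python3 - <<'E'
from h import *
go(.511,.0203,.135,-59.4)
t=snap("top","g0.png"); w=snap("wrist","g1.png")
cv2.imwrite("pics/g.png",np.vstack([cv2.resize(w[60:330,100:540],(660,405)),cv2.resize(t[195:265,360:500],(660,330))[:195+135]])[:600] if 0 else np.hstack([cv2.resize(w[60:330,150:510],(480,360),interpolation=2),cv2.resize(t[190:280,370:450],(320,360),interpolation=2)]))
E
```

```text
t 7.82 pos [0.5115 0.0217 0.1409] yaw -58.97 tilt [-0.0024  0.0012 -1.    ] q [-0.09  0.28  1.81  0.    1.05  0.93] F [-1.1  0.2 -6.4] M [-0.    0.07 -0.01] w 0.0527
lin [0.001  0.0011 0.0059] rot [0.08 0.13 0.43]
```

View pics/g.png

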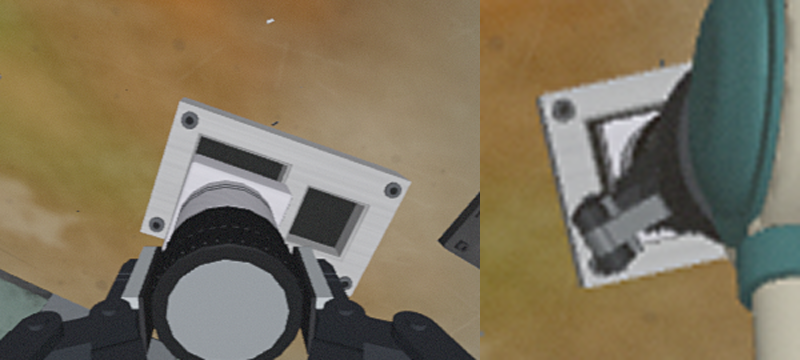

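The wrist view shows the foot just above the large pocket and nearly parallel to it. I'm enlarging to measure the offset and yaw error.

```bash
python3 - <<'E'
from h import *
w=cv2.imread("pics/g1.png")[120:280,260:420]; cv2.imwrite("pics/i.png",cv2.resize(w,(800,800),interpolation=2)[0:600])
E
```

```text
(no output)
```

View pics/i.png

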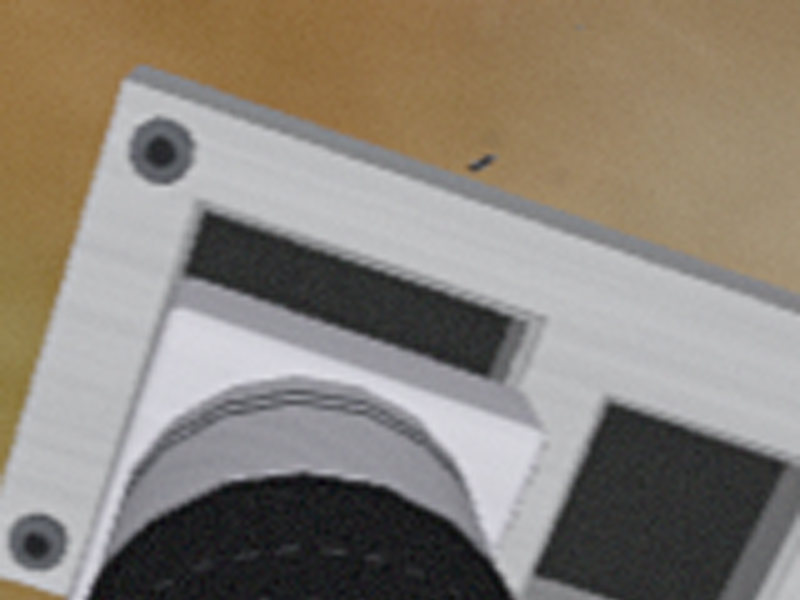

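```bash
python3 - <<'E'
from h import *
np.set_printoptions(precision=4,suppress=True)
# wrist pose unchanged since picture
U=lambda x,y,z:unproj("wrist",(x+.5)/5-.5+260,(y+.5)/5-.5+120,z)
def rep(n,a,b,z):
    A,B=U(*a,z),U(*b,z); d=B-A; print(n,A[:2],B[:2],"len",round(np.linalg.norm(d),4),"ang",round(np.degrees(np.arctan2(d[1],d[0])),2)); return A,B
zb=.1409-.0893
for z in(zb+.02,):
    A,B=rep("foot back",(177,307),(543,432),z); rep("foot left",(177,307),(75,597),z)
    u=(B-A)/np.linalg.norm(B-A); n=np.array([u[1],-u[0],0]); n*=np.sign(-n[0])
    print("foot centre",(A+B)/2+n*.028)
rep("foot bottom",(182,278),(510,384),zb)
rep("holder back",(122,80),(800,310),.024); rep("holder left",(122,80),(0,490),.024)
A,B=rep("pocket back",(203,205),(545,320),.024)
u=(B-A)/np.linalg.norm(B-A); n=np.array([u[1],-u[0],0]); n*=np.sign(-n[0])
print("pocket centre",(A+B)/2+n*np.linalg.norm(B-A)/2)
E
```

```text
foot back [0.53   0.0533] [0.5405 0.0007] len 0.0536 ang -78.7
foot left [0.53   0.0533] [0.4844 0.0446] len 0.0465 ang -169.22
foot centre [0.5078 0.0215 0.0716]
foot bottom [0.5286 0.0536] [0.5398 0.0025] len 0.0523 ang -77.58
holder back [0.545  0.0765] [ 0.5704 -0.0407] len 0.1199 ang -77.74
holder left [0.545  0.0765] [0.4711 0.0607] len 0.0756 ang -167.95
pocket back [0.534  0.0551] [ 0.5467 -0.0046] len 0.0611 ang -77.96
pocket centre [0.5105 0.0189 0.024 ]
```

Call:
{"fn": "send_rows", "kwargs": {"plan": [{"linear": [0.0015, 0.0018, 0.008], "delta_rot": [0, 0, -0.8], "fingers": 0.04}, {"linear": [0, 0, 0.008], "delta_rot": [0, 0, 0], "fingers": 0.04}, {"linear": [0, 0, 0], "delta_rot": [0, 0, 0], "fingers": 0.04}]}}

```text
clock: 8.17
position: [0.5131, 0.0195, 0.1268]
ee_rot: [-0.001, 0.875, -0.485, 0.001]
contact_force: [-0.5, 0.1, -5.0]
width: 0.0529
```

```bash
python3 - <<'E'
from h import *
go(.513,.0205,.118,-58.2)
E
```

```text
t 8.17 pos [0.5131 0.0195 0.1268] yaw -57.99 tilt [ 3.7e-03  7.0e-04 -1.0e+00] q [-0.1   0.29  1.83  0.    1.01  0.91] F [-0.5  0.1 -5. ] M [ 0.01  0.06 -0.06] w 0.0529
lin [-0.0009 -0.0004  0.0088] rot [-0.2  -0.08  0.21]
```

Call:
{"fn": "send_rows", "kwargs": {"plan": [{"linear": [-0.0009, -0.0003, 0.008], "delta_rot": [-0.2, -0.1, 0.2], "fingers": 0.04}, {"linear": [0, 0, 0.004], "delta_rot": [0, 0, 0], "fingers": 0.04}, {"linear": [0, 0, 0.004], "delta_rot": [0, 0, 0], "fingers": 0.04}, {"linear": [0, 0, 0], "delta_rot": [0, 0, 0], "fingers": 0.04}]}}

```text
clock: 8.5
position: [0.5132, 0.0205, 0.1094]
ee_rot: [-0.0, 0.874, -0.486, -0.0]
contact_force: [-0.5, 0.0, -7.1]
width: 0.0528
```

```bash
python3 - <<'E'
from h import *
go(.513,.0205,.098,-58.2)
E
```

```text
t 8.5 pos [0.5132 0.0205 0.1094] yaw -58.21 tilt [ 2.e-04  4.e-04 -1.e+00] q [-0.1   0.31  1.85  0.    0.97  0.92] F [-0.5  0.  -7.1] M [0.03 0.05 0.03] w 0.0528
lin [-0.0001  0.0001  0.0114] rot [-0.02  0.01 -0.01]
```

Call:
{"fn": "send_rows", "kwargs": {"plan": [{"linear": [0, 0, 0.003], "delta_rot": [0, 0, 0], "fingers": 0.04}, {"linear": [0, 0, 0.003], "delta_rot": [0, 0, 0], "fingers": 0.04}, {"linear": [0, 0, 0], "delta_rot": [0, 0, 0], "fingers": 0.04}]}}

```text
clock: 8.75
position: [0.5134, 0.0205, 0.1028]
ee_rot: [-0.0, 0.874, -0.486, 0.0]
contact_force: [0.6, 0.9, -6.4]
width: 0.0528
```

```bash
python3 - <<'E'
from h import *
go(.513,.0205,.098,-58.2)
E
```

```text
t 8.75 pos [0.5134 0.0205 0.1028] yaw -58.2 tilt [ 4.e-04  4.e-04 -1.e+00] q [-0.1   0.32  1.86  0.    0.96  0.92] F [ 0.6  0.9 -6.4] M [0.03 0.07 0.01] w 0.0528
lin [-0.0003  0.0003  0.0048] rot [-0.03  0.01 -0.  ]
```

Call:
{"fn": "send_rows", "kwargs": {"plan": [{"linear": [0, 0, 0.002], "delta_rot": [0, 0, 0], "fingers": 0.04}, {"linear": [0, 0, 0.002], "delta_rot": [0, 0, 0], "fingers": 0.04}, {"linear": [0, 0, 0.001], "delta_rot": [0, 0, 0], "fingers": 0.04}]}}

```text
clock: 9.0
position: [0.5139, 0.0204, 0.0978]
ee_rot: [-0.0, 0.874, -0.486, 0.001]
contact_force: [-1.2, 0.7, -5.2]
width: 0.053
```

Call:
{"fn": "send_rows", "kwargs": {"plan": [{"linear": [0, 0, 0.001], "delta_rot": [0, 0, 0], "fingers": 0.04}]}}

```text
clock: 9.08
position: [0.5138, 0.0205, 0.0972]
ee_rot: [-0.001, 0.874, -0.486, 0.0]
contact_force: [-2.9, 1.4, 5.6]
width: 0.0528
```

```bash
python3 - <<'E'
from h import *
go(.513,.0205,.098,-58.2)
E
```

```text
t 9.08 pos [0.5138 0.0205 0.0972] yaw -58.22 tilt [ 1.4e-03  5.0e-04 -1.0e+00] q [-0.1   0.33  1.87  0.    0.94  0.92] F [-2.9  1.4  5.6] M [ 0.06  0.38 -0.  ] w 0.0528
lin [-0.0004  0.0007 -0.0008] rot [-0.08 -0.02 -0.02]
```

The foot went down to contact at TCP z 0.0972, against 0.0973 expected for fully seated. Starting to unscrew with a few small rows.

Call:
{"fn": "send_rows", "kwargs": {"plan": [{"linear": [0, 0, 0], "delta_rot": [0, 0, -4], "fingers": 0.04}, {"linear": [0, 0, -0.0003], "delta_rot": [0, 0, -5], "fingers": 0.04}, {"linear": [0, 0, -0.0003], "delta_rot": [0, 0, -5], "fingers": 0.04}, {"linear": [0, 0, -0.0003], "delta_rot": [0, 0, -5], "fingers": 0.04}], "force": 110}}

```text
clock: 9.42
position: [0.513, 0.0211, 0.0985]
ee_rot: [-0.001, 0.943, -0.332, -0.0]
contact_force: [-1.2, 0.6, -4.8]
width: 0.0524
```

```bash
python3 - <<'E'
from h import *
go(.5138,.0205,.0972,-58.2)
E
```

```text
t 9.42 pos [0.513  0.0211 0.0985] yaw -38.77 tilt [ 3.0e-04  2.5e-03 -1.0e+00] q [-0.1   0.33  1.87  0.    0.95  0.58] F [-1.2  0.6 -4.8] M [ 0.07  0.03 -0.37] w 0.0524
lin [ 0.001  -0.      0.0013] rot [-0.11  0.1  19.43]
```

Call:
{"fn": "send_rows", "kwargs": {"plan": [{"linear": [0, 0, 0], "delta_rot": [0, 0, -6], "fingers": 0.04}, {"linear": [0, 0, -0.0002], "delta_rot": [0, 0, -6], "fingers": 0.04}, {"linear": [0, 0, -0.0004], "delta_rot": [0, 0, -6], "fingers": 0.04}, {"linear": [0, 0, -0.0004], "delta_rot": [0, 0, -6], "fingers": 0.04}, {"linear": [0, 0, -0.0004], "delta_rot": [0, 0, -6], "fingers": 0.04}]}}

```text
clock: 9.83
position: [0.5119, 0.0224, 0.1005]
ee_rot: [-0.003, 0.998, -0.065, -0.001]
contact_force: [-1.6, 0.6, -3.6]
width: 0.0526
```

```bash
python3 - <<'E'
from h import *
go(.5135,.0208,.0972,-58.2)
E
```

```text
t 9.83 pos [0.5119 0.0224 0.1005] yaw -7.46 tilt [-0.0013  0.0057 -1.    ] q [-0.1   0.32  1.87  0.01  0.95  0.03] F [-1.6  0.6 -3.6] M [ 0.19  0.14 -0.04] w 0.0526
lin [0.0018 0.0013 0.0033] rot [-0.24  0.25 50.74]
```

Call:
{"fn": "send_rows", "kwargs": {"plan": [{"linear": [-0.0002, 0, -0.0003], "delta_rot": [-0.2, 0.2, -6], "fingers": 0.04}, {"linear": [-0.0002, 0, -0.0004], "delta_rot": [0, 0, -6], "fingers": 0.04}, {"linear": [-0.0002, -0.0001, -0.0004], "delta_rot": [0, 0, -6], "fingers": 0.04}, {"linear": [-0.0002, -0.0001, -0.0004], "delta_rot": [0, 0, -6], "fingers": 0.04}, {"linear": [-0.0002, -0.0001, -0.0004], "delta_rot": [0, 0, -6], "fingers": 0.04}]}}

```text
clock: 10.25
position: [0.5096, 0.0224, 0.1024]
ee_rot: [-0.001, 0.978, 0.209, 0.0]
contact_force: [-1.0, -0.5, -5.1]
width: 0.0523
```

```bash
python3 - <<'E'
from h import *
go(.5135,.0208,.0972,-58.2)
E
```

```text
t 10.25 pos [0.5096 0.0224 0.1024] yaw 24.08 tilt [ 0.      0.0014 -1.    ] q [-0.09  0.32  1.87  0.    0.95 -0.51] F [-1.  -0.5 -5.1] M [-0.07  0.03 -0.09] w 0.0523
lin [0.0029 0.0031 0.0052] rot [-9.000e-02  2.000e-02  8.228e+01]
```

Call:
{"fn": "send_rows", "kwargs": {"plan": [{"linear": [-0.0002, -0.0001, -0.0004], "delta_rot": [0, 0, -6], "fingers": 0.04}, {"linear": [-0.0001, -0.0001, -0.0004], "delta_rot": [0, 0, -6], "fingers": 0.04}, {"linear": [-0.0001, -0.0001, -0.0004], "delta_rot": [0, 0, -6], "fingers": 0.04}, {"linear": [-0.0001, -0.0001, -0.0004], "delta_rot": [0, 0, -6], "fingers": 0.04}, {"linear": [0, 0, -0.0004], "delta_rot": [0, 0, -6], "fingers": 0.04}]}}

```text
clock: 10.67
position: [0.5077, 0.022, 0.1045]
ee_rot: [-0.001, 0.884, 0.467, -0.001]
contact_force: [-0.5, -1.1, -4.2]
width: 0.0526
```

Call:
{"fn": "send_rows", "kwargs": {"plan": [{"linear": [0, 0, -0.0004], "delta_rot": [0, 0, -6], "fingers": 0.04}, {"linear": [0, 0, -0.0004], "delta_rot": [0, 0, -6], "fingers": 0.04}, {"linear": [0, 0, -0.0004], "delta_rot": [0, 0, -6], "fingers": 0.04}]}}

```text
clock: 10.92
position: [0.5069, 0.0214, 0.1067]
ee_rot: [-0.001, 0.796, 0.606, -0.002]
contact_force: [-1.7, -0.5, -1.0]
width: 0.0522
```

```bash
python3 - <<'E'
from h import *
go(.5135,.0208,.0972,-58.2)
E
```

```text
t 10.92 pos [0.5069 0.0214 0.1067] yaw 74.57 tilt [-3.3e-03 -8.0e-04 -1.0e+00] q [-0.09  0.31  1.87 -0.    0.97 -1.4 ] F [-1.7 -0.5 -1. ] M [-0.07  0.29  0.  ] w 0.0522
lin [0.0012 0.0065 0.0095] rot [2.0000e-02 2.5000e-01 1.3277e+02]
```

The wrist force dropped to −1.0 N, which is just the cap's weight, after about 133° of turning. The thread has let go, so I'm lifting straight up a little and checking.

Call:
{"fn": "send_rows", "kwargs": {"plan": [{"linear": [0, 0, -0.003], "delta_rot": [0, 0.2, 0], "fingers": 0.04}, {"linear": [0, 0, -0.003], "delta_rot": [0, 0, 0], "fingers": 0.04}, {"linear": [0, 0, 0], "delta_rot": [0, 0, 0], "fingers": 0.04}]}}

```text
clock: 11.17
position: [0.5076, 0.0205, 0.1146]
ee_rot: [-0.0, 0.796, 0.605, 0.0]
contact_force: [-0.2, -1.5, -1.2]
width: 0.0522
```

```bash
python3 - <<'E'
from h import *
go(.507,.0214,.1332,74.6)
E
```

```text
t 11.17 pos [0.5076 0.0205 0.1146] yaw 74.47 tilt [-1.e-04  9.e-04 -1.e+00] q [-0.1   0.3   1.86  0.    0.98 -1.4 ] F [-0.2 -1.5 -1.2] M [-0.32  0.21 -0.  ] w 0.0522
lin [ 0.0007 -0.0008 -0.0186] rot [-0.02 -0.05 -0.13]
```

Call:
{"fn": "send_rows", "kwargs": {"plan": [{"linear": [0.0004, -0.0004, -0.005], "delta_rot": [0, 0, 0], "fingers": 0.04}, {"linear": [0, 0, -0.005], "delta_rot": [0, 0, 0], "fingers": 0.04}, {"linear": [0, 0, -0.005], "delta_rot": [0, 0, 0], "fingers": 0.04}, {"linear": [0, 0, 0], "delta_rot": [0, 0, 0], "fingers": 0.04}]}}

```text
clock: 11.5
position: [0.5096, 0.0213, 0.133]
ee_rot: [0.001, 0.798, 0.603, 0.003]
contact_force: [0.4, 0.1, -0.5]
width: 0.0524
```

```bash
python3 - <<'E'
from h import *
go(.507,.0212,.1332,74.6)
s=snap("side","j0.png"); w=snap("wrist","j1.png"); t=snap("top","j2.png")
print(proj("side",[[.51,.0205,.084],[.51,.0205,.024]]))
cv2.imwrite("pics/j.png",np.hstack([cv2.resize(s[160:320,240:380],(490,560),interpolation=2),cv2.resize(w[100:380,245:395],(300,560),interpolation=2)]))
E
```

```text
t 11.5 pos [0.5096 0.0213 0.133 ] yaw 74.17 tilt [ 0.006   0.0017 -1.    ] q [-0.1   0.28  1.83  0.    1.02 -1.39] F [ 0.4  0.1 -0.5] M [ 0.02 -0.03  0.09] w 0.0524
lin [-0.0008 -0.0025 -0.0003] rot [ 0.3  -0.18 -0.43]
[[303.11812166 226.57210051]
 [303.94366588 249.45747955]]
```

View pics/j.png

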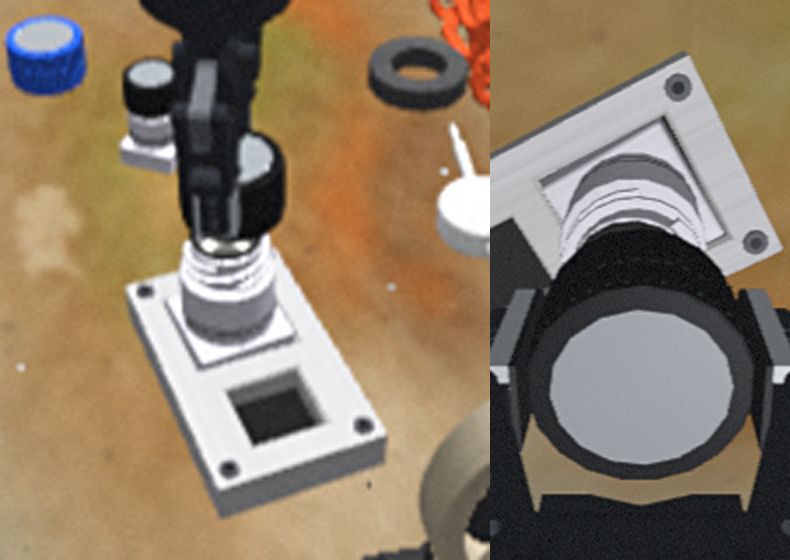

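The side view shows the foot sitting evenly down in the large pocket, the threaded neck exposed and the cap held above it. The small canister, the blue cap and the rings are where they were. The cap has drifted about 2.5 mm since the thread released, so I'm re-centring it and levelling.

Call:
{"fn": "send_rows", "kwargs": {"plan": [{"linear": [-0.0008, -0.0025, 0], "delta_rot": [0.3, -0.2, 0], "fingers": 0.04}, {"linear": [0, 0, 0], "delta_rot": [0, 0, 0], "fingers": 0.04}, {"linear": [0, 0, 0], "delta_rot": [0, 0, 0], "fingers": 0.04}]}}

```text
clock: 11.9
position: [0.5051, 0.0214, 0.1311]
ee_rot: [-0.001, 0.798, 0.603, -0.002]
contact_force: [-0.5, -0.2, -0.5]
width: 0.0526
```

```bash
python3 - <<'E'
from h import *
go(.507,.0212,.1332,74.2)
t=snap("side","k0.png"); w=snap("wrist","k1.png")
cv2.imwrite("pics/k.png",np.hstack([cv2.resize(t[200:270,270:340],(560,560),interpolation=2)]))
E
```

```text
t 11.9 pos [0.5051 0.0214 0.1311] yaw 74.19 tilt [-4.7e-03 -1.0e-04 -1.0e+00] q [-0.1   0.28  1.84 -0.    1.03 -1.39] F [-0.5 -0.2 -0.5] M [0.02 0.01 0.01] w 0.0526
lin [ 0.0003  0.0018 -0.0021] rot [-0.26  0.08 -0.01]
```

View pics/k.png

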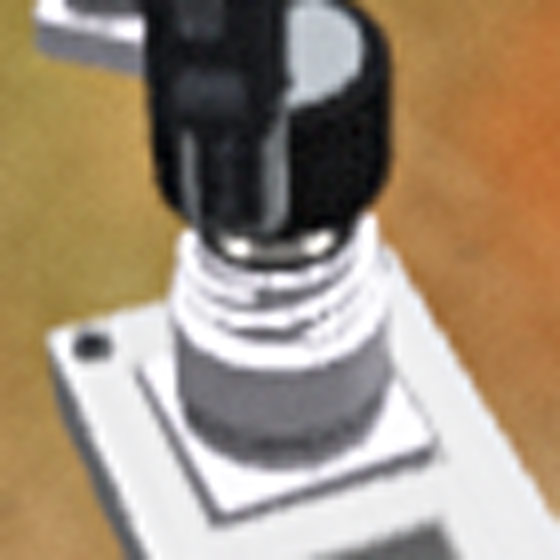

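Call:
{"fn": "send_rows", "kwargs": {"plan": [{"linear": [0.0001, 0.001, -0.0015], "delta_rot": [-0.15, 0, 0], "fingers": 0.04}, {"linear": [0, 0, 0], "delta_rot": [0, 0, 0], "fingers": 0.04}, {"linear": [0, 0, 0], "delta_rot": [0, 0, 0], "fingers": 0.04}, {"linear": [0, 0, 0], "delta_rot": [0, 0, 0], "fingers": 0.04}]}}

```text
clock: 12.33
position: [0.5062, 0.0211, 0.1324]
ee_rot: [-0.0, 0.798, 0.603, -0.001]
contact_force: [0.6, -0.9, -1.3]
width: 0.0523
```

```bash
python3 - <<'E'
from h import *
go(.507,.0212,.1332,74.2)
E
```

```text
t 12.33 pos [0.5062 0.0211 0.1324] yaw 74.18 tilt [-2.5e-03 -9.0e-04 -1.0e+00] q [-0.09  0.28  1.84 -0.    1.03 -1.39] F [ 0.6 -0.9 -1.3] M [-0.01 -0.03  0.02] w 0.0523
lin [ 0.0003  0.0007 -0.0008] rot [-0.13  0.09 -0.02]
```

The tool is within 1 mm of the position where the thread released, tilted 0.15°, with the cap's edge about 18 mm above the rim and its weight held. Handing in.

```bash
python3 -c "
from h import *
print(manip.sign_off())"
```

```text
the job is handed in; nothing more can be done
None
```

The large canister is standing fully down in the large pocket. The cap is unscrewed and still held level above the open mouth. I handed the job in at about 12.3 s on the robot's clock.

- **Seating:** I carried the canister by its tight cap over the small canister and lowered it into the pocket. It touched the floor at TCP z 0.0972, against 0.0973 expected for fully seated.
- **Unscrewing:** I turned the cap anticlockwise in one grip. The rise followed the thread's lead. By about 133° the wrist force had dropped to the cap's weight of about 1 N. That figure is higher than the 115° given because it includes the foot's play in the pocket and a few rows past release.
- **Last checks:**
  - The cap's edge is about 35 mm above its tight position, which puts it about 18 mm above the rim and 14 mm above the free seal.
  - The tool is tilted about 0.15° and within 1 mm of the position where the thread released.
  - The side view showed the foot flat in its pocket and the neck exposed; the small canister, dark ring and dial looked undisturbed.

Some readings disagreed or could not be checked:

- **Foot position:** the wrist and top cameras differed by 2–3 mm before insertion. I aimed between the two and the foot went in without jamming.
- **Finger opening:** it read about 52.5 mm on the 55 mm cap, though the grip held throughout.
- **Carry tilt:** the canister leaned up to 2.5° at one moment while being carried.
- **Ring gauge:** the cap covers it, so I did not see it directly.
- **Cap over the mouth:** the side view suggests the cap is centred over the mouth only to about 2 mm.

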